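# Tuck the pot handle back and put the forceps into the instrument box

## Task

On the warmer, the handle of the right-hand lidded pot sticks out over the lid of the steel instrument box. Push that handle round towards the wall, keeping the pot seated in its ring, until it lies parallel to the left pot's handle; then swing the lid of the box open as far as it goes and lay the forceps flat inside, leaving the lid open. Do not disturb the left pot or the other things lying about.

Things in the scene. Friction and masses are not known exactly. Their poses are not given: they have to be found in the camera images.
- warmer: White bench-top solution warmer with a steel top plate, 160 deep x 260 wide x 42 mm high, fixed. Origin: on the worktop under its centre. x points back to the wall, away from its two black dials; y to its left. Two pot places on the plate, at (0, -65, 42) and (0, 65, 42) mm in its frame, each inside a raised steel ring 6 mm high, 106 mm inside and 116 mm outside diameter.
- well_right (a point): Centre of the right-hand place, on the steel plate 42 mm above the worktop; the axis about which the right pot turns in its ring.
- pot_right: Right-hand lidded steel pot, loose, 0.5 to 1 kg, 100 mm diameter, 89 mm high with its black lid knob (the lid does not come off). Stands in the right ring with 3 mm play all round, turns in it with light friction (about 1 to 3 N at the handle) and stays where it is left. Origin: under the centre of its base, z up, handle along its own +x.
- pot_right_tip (a point): Free end of the right pot's handle, 160 mm from the pot's axis. The handle is a level black bar 20 mm wide and 15 mm thick, from 70 to 160 mm from the axis, its centre line 44 mm above the pot's base (86 mm above the worktop). It starts 58 to 85 degrees clockwise (from above) of the warmer's x axis.
- pot_left: Left-hand pot, the same as the right one, loose, standing in the left ring, with its handle (its own +x) pointing back to the wall, within about 20 degrees of the warmer's x axis. It must stay as it is.
- pot_left_tip (a point): Free end of the left pot's handle, as for the right pot.
- kit_box: Stainless instrument box right of the warmer, fixed, empty, 206 x 106 x 48 mm with its lid shut. Origin: on the worktop under its middle; x along its length, y to its front (away from the wall), z up. Inside: x -98 to 98 mm, y -52 to 45 mm, floor 2 mm and rim 45 mm above the worktop.
- kit_box_lid (a joint): Lid of that box: 0 shut, grows as it opens, 1.83 rad at the stop, leaning back past upright. Hinge along the box's x axis at y = -58, z = 46 mm in the box frame (the wall side). About 0.2 kg; the hinge is stiff (about 0.13 N m, 4 N at the loop to lift it), so the lid stays at any angle where it is left.
- lid_loop (a point): Middle of the top bar of the lid's wire loop handle; moves with the lid. The loop stands in the middle of the lid, its bar along the box's x axis: 5 mm steel wire, 65 mm wide over its two legs, top 17 mm above the lid; with the lid shut this point is 62 mm above the worktop, 54 mm in front of the hinge line and 16 mm above it.
- forceps: Steel dressing forceps, loose, 134 mm long, 15 mm wide, 8 mm thick, 30 g, lying flat on a dark teal mat 3 mm thick. Origin: centre of its underside; its length runs along its own y.
- carton_suture: Small white and magenta folding carton, 53 x 88 x 30 mm, a bystander to the right of the box. Origin: centre of its underside.
- tape_roll_1: Roll of white surgical tape lying flat, 64 mm diameter, 12 mm thick, a bystander behind the warmer. Origin: centre of its underside.
- syringe_10: Plastic syringe lying flat, 158 mm long, 26 mm high, a bystander in front on the right. Origin: under its barrel, length along its own y.

How it is judged:
On the way, in this order (a step that is already met when the one before it is completed fails the run):
1. with the lid still shut, the right pot's handle points to the wall, parallel to the left pot's handle, the pot seated in its ring (angle between the x axis of pot_right and the x axis of pot_left, either way round below 0.25 rad and x of pot_right_tip in the frame of warmer above 0.11 m and horizontal distance between pot_right and well_right below 0.01 m and angle between pot_right's own z axis and vertical below 0.06 rad and value of joint kit_box_lid below 0.1 rad), for 0.2 s.
2. the lid of the box is swung fully open (value of joint kit_box_lid above 1.65 rad), for 0.2 s.
At the end, for the whole second after the job is handed in: The right pot stands in its ring (within 10 mm of its centre, upright), its handle pointing to the wall and within 0.25 rad of parallel to the left pot's handle; the lid of the instrument box stands open (over 1.65 rad); the forceps lie at rest inside the box, level, on its floor (angle between the x axis of pot_right and the x axis of pot_left, either way round below 0.25 rad and x of pot_right_tip in the frame of warmer above 0.11 m and horizontal distance between pot_right and well_right below 0.01 m and angle between pot_right's own z axis and vertical below 0.06 rad and value of joint kit_box_lid above 1.65 rad and x of forceps in the frame of kit_box between -0.095 and 0.095 m and y of forceps in the frame of kit_box between -0.052 and 0.045 m and z of forceps in the frame of kit_box below 0.02 m and angle between the y axis of forceps and the z axis of kit_box, either way round above 1.4 rad and linear speed of each of forceps, pot_right below 0.02 m/s); the robot touches nothing.
It fails at once if the right pot is lifted out of its ring or tipped (height (world z) of pot_right above 0.055 m or angle between pot_right's own z axis and vertical above 0.2 rad).
It fails at once if the left pot or its handle is disturbed (handle end moved by more than 20 mm) (distance of pot_left_tip from where it was at the start of the episode above 0.02 m).
It fails at once if the small carton is moved by more than 20 mm (distance of carton_suture from where it was at the start of the episode above 0.02 m).
It fails at once if the roll of tape is moved by more than 20 mm (distance of tape_roll_1 from where it was at the start of the episode above 0.02 m).
It fails at once if the syringe is moved by more than 20 mm (distance of syringe_10 from where it was at the start of the episode above 0.02 m).
It also fails if it takes over 69 s, if anything falls off the work surface, if the arm or the gripper's body presses on something with over 40 N, if the wrist force passes 120 N, or if a joint passes its speed limit or range.

## Robot

A 6-joint arm with a two-finger parallel gripper is mounted at the origin on a cart in front of the work surface, level with it; the furniture and walls round the work are solid. World frame = base frame: x ahead of the robot, y to its left, z up, the work surface at z = 0. Lengths are in m, angles in rad, forces in N, time in s.
With the tool pointing down it reaches from about 0.35 to 0.775 m from the base axis. Payload 5.5 kg.
Tool frame: the origin (TCP) lies at the very end of the fingers, on their centre line; the grasp point (between the pads) lies 19 mm behind it; z points along the fingers, y is the line along which they close (so a half turn about z gives the same grasp; the last joint's range is limited). The gripper opens to 85 mm and grips with 20 to 120 N. Pads are 22 mm wide; open, the fingers measure 114 mm over their backs; the gripper's body (76 mm by 85 mm) begins 54 mm behind the grasp point. The pads swing forward as they close: fully open they stand 13 mm farther back than shut.
Start: joints at [1.043, 0.313, 0.046, 1.304, 0, 1.431], TCP at [0.217, 0.532, 0.231] pointing down, gripper open.
Joint ranges: [-2.76, 2.76], [-0.86, 1.69], [-1.03, 1.26], [-2.2, 2.34], [-1.47, 1.5], [-3.14, 3.14]. Speed limits (rad/s): [2.57, 2.57, 3.14, 3.14, 3.14, 3.14].

## Interface

Orientations are given as a unit quaternion [w, x, y, z].
In Python, from workcell import env, imaging, ticket gives the robot as it stands. The module is installed in compiled form; this text tells all that it offers.
- The arm moves only by the tool apply_moves, never from a script. Its argument "rows" is a list of rows, each an object with "xyz": the shift along the tool's x, y, z in mm, a list of three; "turn": the turn, a rotation vector about the tool's x, y, z in rad, a list of three; "grip": the opening, from 0 (shut) to 1 (fully open). A call has 1 to 12 rows; each row is the pose to reach, as a shift and turn from the pose commanded when the call began, along the tool's axes at that moment; what a row does not reach only later rows make up. A row lasts 1/12 s, in which the tool goes at most 41.7 mm and 7.16 degrees, less where a joint would pass 70% of its speed; a pose out of reach is approached as far as the arm can. A call with a gripper value outside its range is refused whole. The fingers move at their own pace and stop on an object; "force" is the grip in N (left out, the last holds). Time passes only in rows, so rows that repeat a pose let the fingers close. It gives the time, the measured TCP pose, the force, the opening and the grip force at its end, in the units of the state.
- env.get_state(): the state, without advancing time (a new reading comes with each control period).
- imaging.read_camera(name): name is "side" or "top"; returns a dict with "color" (400x640x3 uint8, blue, green, red), "z_map" (400x640 float32, m along the optical axis (not along the pixel's ray), 0 where there is no reading), "camera_matrix" (3x3 intrinsics, pixels), "k1" (the pictures are not rectified: a ray, as slopes to the right and down, at radius r is drawn at 1 + k1 r^2 times it, then the intrinsics apply), "view" (4x4, takes a point from world to camera coordinates). Camera axes: x right, y down, z forward; pixel columns grow to the right and rows downward; lengths in m; the calibration is good to about 2 mm. A picture is of the moment at which its call begins.
- ticket.hand_in(): hands the job in; it is judged then, once.
The state is a dict: "clock": time; "joint_pos": joint angles; "qvel": joint speeds; "tau": joint torques, N m; "tcp_pos": TCP position; "orientation": TCP orientation; "wrist_force": force on the tool from outside, world axes, zero at the start; "ft_torque": the same for the moment, N m; "finger_gap": finger opening in m; "grip_force": force on a finger pad.
Only numpy, scipy, OpenCV 4.12 (cv2) and the standard library are available. Lean on these libraries where they do the work, as an engineer would, in place of code of your own. Each camera call takes 0.05 s, during which the arm holds its last target. There are 200 camera calls.

## Working session

There is one attempt and no reset: what is moved stays moved. The work goes in short steps, Python scripts to look and compute and a tool call to move; the robot and the scene stay as the last step left them, time stands still between calls to the robot, and variables do not carry over. Pictures are saved under pics/ and viewed, at most 11 in all, crops included, and the job is handed in when it is done.

Besides the shell and the picture viewer there is one more tool, called after "Request:" by a JSON object that holds its "name" and its "arguments", one argument or row to a line. apply_moves: Moves the arm, as the interface text tells. Its arguments: {"type":"object","properties":{"rows":{"type":"array"},"force":{"type":"number"}},"required":["rows"]}

```bash
mkdir -p pics; cat > h.py <<'E'
import numpy as np, cv2
from workcell import env, imaging, ticket
from scipy.spatial.transform import Rotation as R
def cam(n):
    return imaging.read_camera(n)
def slopes(c,uv):
    K=c["camera_matrix"];uv=np.atleast_2d(np.array(uv,float))
    d=np.c_[(uv[:,0]-K[0,2])/K[0,0],(uv[:,1]-K[1,2])/K[1,1]]
    s=d.copy()
    for _ in range(20): s=d/(1+c["k1"]*(s**2).sum(1,keepdims=True))
    return s
def onplane(c,uv,z):
    s=slopes(c,uv);V=c["view"];Rt=V[:3,:3].T;o=-Rt@V[:3,3]
    d=np.c_[s,np.ones(len(s))]@Rt.T
    return o+d*((z-o[2])/d[:,2])[:,None]
def cloud(c):
    h,w=c["z_map"].shape;u,v=np.meshgrid(np.arange(w),np.arange(h))
    s=slopes(c,np.c_[u.ravel(),v.ravel()]);z=c["z_map"].ravel()
    P=np.c_[s*z[:,None],z]; V=c["view"]
    P=(P-V[:3,3])@V[:3,:3]; P[z==0]=np.nan
    return P.reshape(h,w,3)
def state():
    s=env.get_state();q=s["orientation"];r=R.from_quat([q[1],q[2],q[3],q[0]])
    return s,r
E
python3 - <<'E'
from h import *
for n in("top","side"):
    c=cam(n);cv2.imwrite(f"pics/{n}0.png",c["color"]);np.savez(f"{n}0.npz",**c)
    V=c["view"];print(n,c["camera_matrix"].tolist(),c["k1"],(-V[:3,:3].T@V[:3,3]).round(3),V[2,:3].round(2))
s,r=state();print(s["clock"],s["tcp_pos"],s["orientation"],r.as_matrix().round(3))
E
```

```text
top [[421.4249288396134, 0.0, 316.35234352172097], [0.0, 421.4249288396134, 202.07945733439797], [0.0, 0.0, 1.0]] 0.03874031160003497 [ 0.455 -0.119  1.175] [ 0.09  0.   -1.  ]
side [[443.9200129903144, 0.0, 322.10021586272535], [0.0, 443.9200129903144, 201.77108084822814], [0.0, 0.0, 1.0]] -0.01107210145183732 [-0.    -1.063  0.515] [ 0.45  0.81 -0.37]
0.1 [0.21721437 0.53189267 0.23049451] [-2.64961894e-04  1.92664589e-01  9.81264322e-01 -7.84418896e-04] [[-0.926  0.378 -0.001]
 [ 0.378  0.926 -0.001]
 [ 0.    -0.002 -1.   ]]
```

View pics/top0.png

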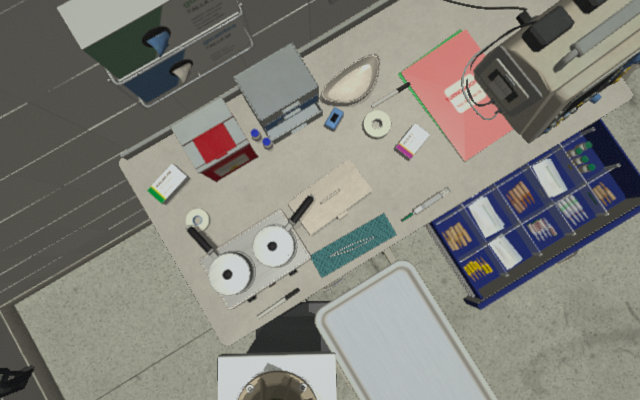

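View pics/side0.png

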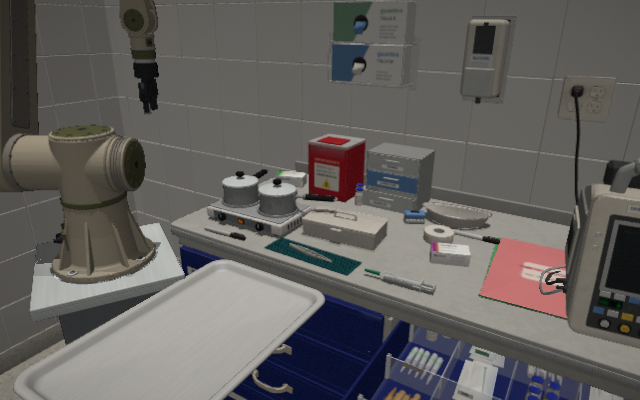

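The top view shows the left pot at (231,274) with its handle to (190,232), and the right pot at (274,246) with its handle to (310,200). The box is at about (333,197), the forceps at (353,246) and the tape at (197,219). I'll take an enlarged crop and measure.

```bash
python3 - <<'E'
from h import *
c=dict(np.load("top0.npz"));im=c["color"]
cv2.imwrite("pics/crop1.png",cv2.resize(im[150:310,175:415],(780,520),interpolation=cv2.INTER_CUBIC))
P=cloud(c)
pts={"Lknob":(228,275,.131),"Rknob":(273,246,.131),"Ltip":(190,231,.0935),"Rtip":(310,199,.0935)}
for k,(u,v,z) in pts.items(): print(k,onplane(c,(u,v),z)[0].round(4),P[v,u].round(3))
g=cv2.cvtColor(im,cv2.COLOR_BGR2GRAY)
roi=np.zeros_like(g);roi[180:300,180:330]=1
# handles: points between z .08-.1
Z=P[...,2]
m=((Z>.078)&(Z<.105)&(g<90)&(roi>0)).astype(np.uint8)
n,l,st,ce=cv2.connectedComponentsWithStats(m)
for i in range(1,n):
    if st[i,4]>60:
        v,u=np.where(l==i);q=onplane(c,np.c_[u,v],.0935)[:,:2];(a,b),(w,h),an=cv2.minAreaRect((q*1000).astype(np.float32))
        print("handle",st[i],np.array([a,b,w,h,an]).round(1),cv2.boxPoints(((a,b),(w,h),an)).round(0).tolist())
# pots lid  white top
hsv=cv2.cvtColor(im,cv2.COLOR_BGR2HSV)
m=((Z>.035)&(Z<.056)).astype(np.uint8);m[:155]=0;m[235:]=0;m[:,:290]=0;m[:,380:]=0
n,l,st,ce=cv2.connectedComponentsWithStats(m);i=1+st[1:,4].argmax()
v,u=np.where(l==i);q=onplane(c,np.c_[u,v],.048)[:,:2]*1000
r=cv2.minAreaRect(q.astype(np.float32));print("box",st[i],r,cv2.boxPoints(r).round(0).tolist())
m=((hsv[...,0]>80)&(hsv[...,0]<100)&(hsv[...,1]>110)).astype(np.uint8);m[:200]=0;m[290:]=0;m[:,:300]=0;m[:,402:]=0
v,u=np.where(m>0);q=onplane(c,np.c_[u,v],.003)[:,:2]*1000
r=cv2.minAreaRect(q.astype(np.float32));print("mat",r)
hull=cv2.fillConvexPoly(np.zeros_like(g),cv2.convexHull(np.c_[u,v].astype(np.int32)),1);hull=cv2.erode(hull,np.ones((7,7)))
f=(hull>0)&(hsv[...,1]<110)
v,u=np.where(f);q=onplane(c,np.c_[u,v],.009)[:,:2]*1000
r=cv2.minAreaRect(q.astype(np.float32));print("forceps",len(q),r,q.mean(0))
E
```

```text
Lknob [0.3746 0.1046 0.131 ] [0.374 0.105 0.128]
Rknob [ 0.4422 -0.0063  0.131 ] [ 0.442 -0.006  0.13 ]
Ltip [0.4854 0.209  0.0935] [0.485 0.209 0.094]
Rtip [ 0.5599 -0.0995  0.0935] [ 0.56  -0.099  0.091]
handle [290 196  23  28 220] [534.6 -77.6  18.6  79.3  51.9] [[498.0, -60.0], [560.0, -109.0], [571.0, -95.0], [509.0, -46.0]]
handle [187 227  26  26 224] [464.5 186.1  80.2  17.7  44.3] [[430.0, 164.0], [442.0, 152.0], [499.0, 208.0], [487.0, 220.0]]
box [ 290  159   83   76 2847] ((566.1737670898438, -153.8190460205078), (118.3150405883789, 205.73289489746094), 34.62733840942383) [[459.0, -103.0], [576.0, -272.0], [673.0, -205.0], [556.0, -36.0]]
mat ((439.45556640625, -213.9753875732422), (61.00431823730469, 226.41233825683594), 28.408586502075195)
forceps 446 ((450.2923889160156, -231.43374633789062), (39.00750732421875, 159.65834045410156), 28.212411880493164) [ 465.48157258 -248.06366982]
```

View pics/crop1.png

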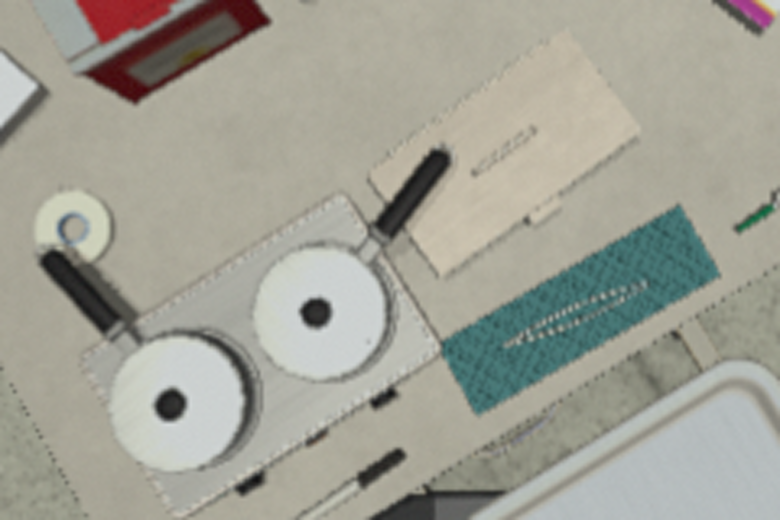

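The crop shows the box corners at crop pixels (370,178), (563,32), (640,130) and (440,275), the loop at (505,150), and the forceps from (508,345) to (645,283). The knobs come out 130 mm apart, which matches the given spacing. Next I'll compute the key poses and the first moves.

```bash
cat >> h.py <<'E'
def down(yaw):  # tool pointing down, tool x at world yaw (deg)
    a=np.radians(yaw);x=np.array([np.cos(a),np.sin(a),0]);z=np.array([0,0,-1.]);return R.from_matrix(np.c_[x,np.cross(z,x),z])
def rel(p,Rw=None,ref=None):
    if ref is None:
        s,r=state();o=np.array(s["tcp_pos"])
    else: o,r=ref
    d=r.inv().apply(np.array(p)-o)*1000
    t=(r.inv()*Rw).as_rotvec() if Rw is not None else np.zeros(3)
    print("xyz",d.round(0).tolist(),"turn",t.round(3).tolist())
E
python3 - <<'E'
from h import *
c=dict(np.load("top0.npz"))
f=lambda x,y:(x/3.25+175-.35,y/3.25+150-.35)
for n,p,z in [("A",(370,178),.048),("B",(563,32),.048),("C",(640,130),.048),("D",(440,275),.048),("loopL",(474,173),.062),("loopR",(535,128),.062),("fa",(506,346),.009),("fb",(647,282),.009)]:
    print(n,onplane(c,f(*p),z)[0].round(4))
piv=np.array([.442,-.006]);T=np.array
def pt(a,r,off): 
    a=np.radians(a);return piv+r*T([np.cos(a),np.sin(a)])+off*T([np.sin(a),-np.cos(a)])
# tool x along handle direction => yaw = handle angle
p=pt(-38,115,0)if 0 else pt(-38,.115,.045)
print(p); 
for yaw in(-38,142): rel([*p,.15],down(yaw))
# arc in frame of tool down(-38) at p, to angle 42
ref=(T([*p,.07]),down(-38))
for a in (-38,-30,-22,-14,-6,2,10,18,26,34,42): rel([*pt(a,.115,.045 if a==-38 else .026),.07],down(a),ref)
E
```

```text
A [ 0.5511 -0.0406  0.048 ]
B [ 0.6691 -0.2037  0.048 ]
C [ 0.5854 -0.2647  0.048 ]
D [ 0.4699 -0.0966  0.048 ]
loopL [ 0.5519 -0.1265  0.062 ]
loopR [ 0.5876 -0.1773  0.062 ]
fa [ 0.4093 -0.1501  0.009 ]
fb [ 0.4602 -0.271   0.009 ]
[ 0.50491647 -0.11226155]
xyz [-510.0, -487.0, 81.0] turn [-0.0, -0.002, -2.866]
xyz [-510.0, -487.0, 81.0] turn [-0.002, 0.0, 0.275]
xyz [0.0, 0.0, 0.0] turn [0.0, 0.0, 0.0]
xyz [2.0, -35.0, 0.0] turn [0.0, 0.0, -0.14]
xyz [3.0, -52.0, 0.0] turn [0.0, 0.0, -0.279]
xyz [1.0, -68.0, 0.0] turn [0.0, 0.0, -0.419]
xyz [-4.0, -84.0, 0.0] turn [0.0, 0.0, -0.559]
xyz [-10.0, -99.0, 0.0] turn [0.0, 0.0, -0.698]
xyz [-19.0, -113.0, 0.0] turn [0.0, 0.0, -0.838]
xyz [-29.0, -126.0, 0.0] turn [0.0, 0.0, -0.977]
xyz [-41.0, -137.0, 0.0] turn [0.0, 0.0, -1.117]
xyz [-55.0, -146.0, 0.0] turn [0.0, 0.0, -1.257]
xyz [-69.0, -154.0, 0.0] turn [0.0, 0.0, -1.396]
```

Request:
{"name": "apply_moves", "arguments": {
  "rows": [
    {"xyz": [-510, -487, 0], "turn": [0, 0, 0.275], "grip": 0},
    {"xyz": [-510, -487, 0], "turn": [0, 0, 0.275], "grip": 0},
    {"xyz": [-510, -487, 0], "turn": [0, 0, 0.275], "grip": 0},
    {"xyz": [-510, -487, 0], "turn": [0, 0, 0.275], "grip": 0},
    {"xyz": [-510, -487, 0], "turn": [0, 0, 0.275], "grip": 0},
    {"xyz": [-510, -487, 0], "turn": [0, 0, 0.275], "grip": 0},
    {"xyz": [-510, -487, 0], "turn": [0, 0, 0.275], "grip": 0},
    {"xyz": [-510, -487, 0], "turn": [0, 0, 0.275], "grip": 0},
    {"xyz": [-510, -487, 0], "turn": [0, 0, 0.275], "grip": 0},
    {"xyz": [-510, -487, 0], "turn": [0, 0, 0.275], "grip": 0},
    {"xyz": [-510, -487, 0], "turn": [0, 0, 0.275], "grip": 0},
    {"xyz": [-510, -487, 0], "turn": [0, 0, 0.275], "grip": 0}
  ]
}}

```text
clock: 1.1
tcp_pos: [0.4217, 0.0739, 0.2312]
orientation: [-0.0, 0.325, 0.946, 0.0]
wrist_force: [0.7, 0.9, -0.7]
finger_gap: -0.0003
grip_force: 0.0
```

```bash
python3 -c "
from h import *
rel([.505,-.112,.23],down(142))"
```

```text
xyz [-180.0, -95.0, 1.0] turn [0.0, -0.0, 0.0]
```

Request:
{"name": "apply_moves", "arguments": {
  "rows": [
    {"xyz": [-180, -95, 0], "turn": [0, 0, 0], "grip": 0},
    {"xyz": [-180, -95, 0], "turn": [0, 0, 0], "grip": 0},
    {"xyz": [-180, -95, 0], "turn": [0, 0, 0], "grip": 0},
    {"xyz": [-180, -95, 0], "turn": [0, 0, 0], "grip": 0},
    {"xyz": [-180, -95, 0], "turn": [0, 0, 0], "grip": 0},
    {"xyz": [-180, -95, 0], "turn": [0, 0, 0], "grip": 0},
    {"xyz": [-180, -95, 40], "turn": [0, 0, 0], "grip": 0},
    {"xyz": [-180, -95, 80], "turn": [0, 0, 0], "grip": 0},
    {"xyz": [-180, -95, 120], "turn": [0, 0, 0], "grip": 0},
    {"xyz": [-180, -95, 150], "turn": [0, 0, 0], "grip": 0},
    {"xyz": [-180, -95, 161], "turn": [0, 0, 0], "grip": 0},
    {"xyz": [-180, -95, 161], "turn": [0, 0, 0], "grip": 0}
  ]
}}

```text
clock: 2.1
tcp_pos: [0.5016, -0.1081, 0.0664]
orientation: [-0.004, 0.325, 0.946, 0.0]
wrist_force: [-1.0, -0.2, 0.7]
finger_gap: -0.0003
grip_force: 0.0
```

```bash
python3 - <<'E'
from h import *
s,r=state();print(s["tcp_pos"],s["wrist_force"])
c=cam("side");cv2.imwrite("pics/s1.png",cv2.resize(c["color"][130:300,190:430],(768,544),interpolation=cv2.INTER_CUBIC))
E
```

```text
[ 0.50159374 -0.10808431  0.06641325] [-1.03396576 -0.1505187   0.74084777]
```

View pics/s1.png

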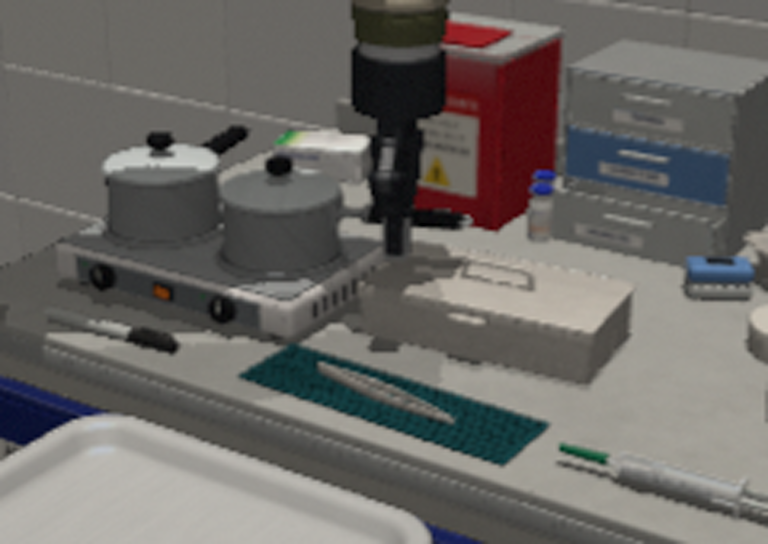

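The finger stands in front of the handle, with its tip at (397,250) just above the lid. Now I'll push round.

Request:
{"name": "apply_moves", "arguments": {
  "rows": [
    {"xyz": [0, 14, 0], "turn": [0, 0, 0], "grip": 0},
    {"xyz": [-1, 27, 0], "turn": [0, 0, -0.07], "grip": 0},
    {"xyz": [-2, 35, 0], "turn": [0, 0, -0.14], "grip": 0},
    {"xyz": [-2, 43, 0], "turn": [0, 0, -0.21], "grip": 0},
    {"xyz": [-3, 52, 0], "turn": [0, 0, -0.28], "grip": 0},
    {"xyz": [-2, 60, 0], "turn": [0, 0, -0.35], "grip": 0},
    {"xyz": [-1, 68, 0], "turn": [0, 0, -0.42], "grip": 0},
    {"xyz": [1, 76, 0], "turn": [0, 0, -0.49], "grip": 0},
    {"xyz": [4, 84, 0], "turn": [0, 0, -0.56], "grip": 0},
    {"xyz": [7, 92, 0], "turn": [0, 0, -0.63], "grip": 0},
    {"xyz": [10, 99, 0], "turn": [0, 0, -0.7], "grip": 0},
    {"xyz": [10, 99, 0], "turn": [0, 0, -0.7], "grip": 0}
  ]
}}

```text
clock: 3.15
tcp_pos: [0.5597, -0.0246, 0.0723]
orientation: [0.002, -0.02, 1.0, -0.0]
wrist_force: [0.2, 0.1, 0.0]
finger_gap: 0.0002
grip_force: 0.0
```

```bash
python3 - <<'E'
from h import *
T=np.array;piv=T([.442,-.006])
def pt(a,r,off): 
    a=np.radians(a);return piv+r*T([np.cos(a),np.sin(a)])+off*T([np.sin(a),-np.cos(a)])
for a in (2,10,18,26,34,42): rel([*pt(a,.115,.025),.07],down(a+180))
E
```

```text
xyz [2.0, -2.0, 2.0] turn [-0.0, 0.003, 0.006]
xyz [-0.0, 14.0, 2.0] turn [-0.001, 0.003, -0.134]
xyz [-1.0, 30.0, 2.0] turn [-0.001, 0.003, -0.274]
xyz [1.0, 47.0, 2.0] turn [-0.001, 0.003, -0.413]
xyz [6.0, 62.0, 2.0] turn [-0.001, 0.003, -0.553]
xyz [12.0, 77.0, 2.0] turn [-0.001, 0.003, -0.693]
```

Request:
{"name": "apply_moves", "arguments": {
  "rows": [
    {"xyz": [0, 6, 0], "turn": [0, 0, -0.07], "grip": 0},
    {"xyz": [0, 14, 0], "turn": [0, 0, -0.135], "grip": 0},
    {"xyz": [-1, 22, 0], "turn": [0, 0, -0.2], "grip": 0},
    {"xyz": [-1, 30, 0], "turn": [0, 0, -0.275], "grip": 0},
    {"xyz": [0, 38, 0], "turn": [0, 0, -0.34], "grip": 0},
    {"xyz": [1, 47, 0], "turn": [0, 0, -0.41], "grip": 0},
    {"xyz": [3, 54, 0], "turn": [0, 0, -0.48], "grip": 0},
    {"xyz": [6, 62, 0], "turn": [0, 0, -0.55], "grip": 0},
    {"xyz": [9, 70, 0], "turn": [0, 0, -0.62], "grip": 0},
    {"xyz": [12, 77, 0], "turn": [0, 0, -0.69], "grip": 0},
    {"xyz": [12, 77, 0], "turn": [0, 0, -0.69], "grip": 0},
    {"xyz": [12, 77, 0], "turn": [0, 0, -0.69], "grip": 0}
  ]
}}

```text
clock: 4.15
tcp_pos: [0.5438, 0.051, 0.0714]
orientation: [0.001, -0.354, 0.935, -0.0]
wrist_force: [0.3, -0.2, -0.2]
finger_gap: 0.0001
grip_force: 0.0
```

Request:
{"name": "apply_moves", "arguments": {
  "rows": [
    {"xyz": [0, -12, 0], "turn": [0, 0, 0], "grip": 0},
    {"xyz": [0, -25, 0], "turn": [0, 0, 0], "grip": 0},
    {"xyz": [0, -25, -40], "turn": [0, 0, 0], "grip": 0},
    {"xyz": [0, -25, -80], "turn": [0, 0, 0], "grip": 0},
    {"xyz": [0, -25, -120], "turn": [0, 0, 0], "grip": 0},
    {"xyz": [0, -25, -160], "turn": [0, 0, 0], "grip": 0.35},
    {"xyz": [0, -25, -160], "turn": [0, 0, 0], "grip": 0.35}
  ]
}}

```text
clock: 4.73
tcp_pos: [0.5649, 0.0303, 0.2392]
orientation: [0.006, -0.354, 0.935, -0.003]
wrist_force: [1.0, -0.4, 0.8]
finger_gap: 0.0236
grip_force: 0.0
```

```bash
python3 - <<'E'
from h import *
c=cam("side");cv2.imwrite("pics/s2.png",cv2.resize(c["color"][130:300,190:430],(768,544),interpolation=cv2.INTER_CUBIC))
c=cam("top");np.savez("top1.npz",**c);P=cloud(c);Z=P[...,2];g=c["color"].max(2)
m=((Z>.078)&(Z<.105)&(g<90)).astype(np.uint8);m[:160]=0;m[300:]=0;m[:,:170]=0;m[:,340:]=0
n,l,st,ce=cv2.connectedComponentsWithStats(m)
for i in range(1,n):
    if st[i,4]>60:
        v,u=np.where(l==i);q=onplane(c,np.c_[u,v],.0935)[:,:2]*1000;print(st[i],cv2.minAreaRect(q.astype(np.float32)))
s,r=state();print(s["tcp_pos"],s["joint_pos"],r.as_euler("ZYX",True))
# loop grasp: tool y along box y(215deg): tool x yaw 125 or 305
for y in(125,-55): rel([.570,-.152,.16],down(y))
E
```

```text
[236 206  21  20 170] ((521.9110717773438, 67.3416519165039), (61.80331802368164, 19.907676696777344), 39.58515548706055)
[0.56235904 0.03071314 0.23269545] [-8.78853300e-02  2.84927068e-01  1.06132175e-02  1.29081193e+00
 -1.52850770e-04 -8.12606240e-01] [-138.47611715    0.21704334 -179.75807441]
xyz [116.0, -142.0, 73.0] turn [0.0, 0.006, 1.685]
xyz [116.0, -142.0, 73.0] turn [-0.006, 0.0, -1.457]
```

View pics/s2.png

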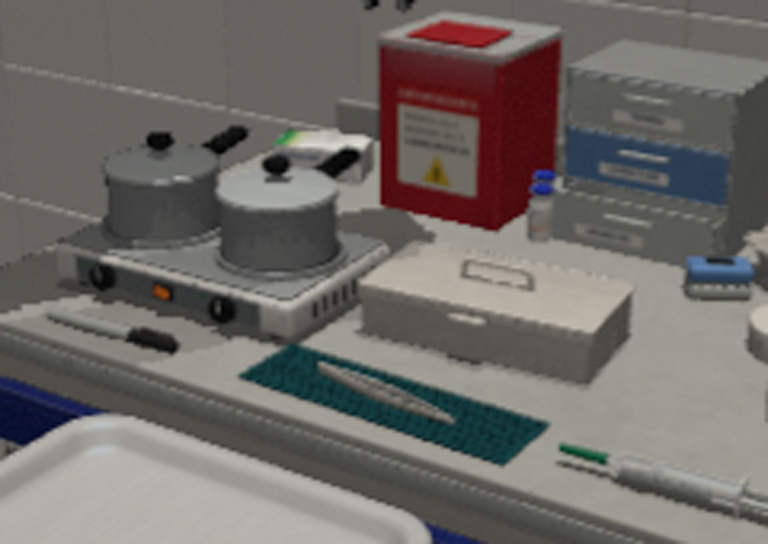

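Both handles now look parallel: the right one measures 39.6°, the left 42–44°. The lid is still shut. Next, the loop.

Request:
{"name": "apply_moves", "arguments": {
  "rows": [
    {"xyz": [116, -142, 0], "turn": [0, 0, 1.685], "grip": 0.35},
    {"xyz": [116, -142, 0], "turn": [0, 0, 1.685], "grip": 0.35},
    {"xyz": [116, -142, 0], "turn": [0, 0, 1.685], "grip": 0.35},
    {"xyz": [116, -142, 0], "turn": [0, 0, 1.685], "grip": 0.35},
    {"xyz": [116, -142, 40], "turn": [0, 0, 1.685], "grip": 0.35},
    {"xyz": [116, -142, 80], "turn": [0, 0, 1.685], "grip": 0.35},
    {"xyz": [116, -142, 80], "turn": [0, 0, 1.685], "grip": 0.35},
    {"xyz": [116, -142, 80], "turn": [0, 0, 1.685], "grip": 0.35},
    {"xyz": [116, -142, 80], "turn": [0, 0, 1.685], "grip": 0.35},
    {"xyz": [116, -142, 80], "turn": [0, 0, 1.685], "grip": 0.35},
    {"xyz": [116, -142, 80], "turn": [0, 0, 1.685], "grip": 0.35},
    {"xyz": [116, -142, 80], "turn": [0, 0, 1.685], "grip": 0.35}
  ]
}}

```text
clock: 5.83
tcp_pos: [0.5666, -0.1516, 0.148]
orientation: [-0.002, 0.381, 0.925, -0.0]
wrist_force: [0.1, -0.1, 0.3]
finger_gap: 0.0296
grip_force: 0.0
```

```bash
python3 - <<'E'
from h import *
s,r=state();print(s["tcp_pos"])
rel([.570,-.152,.056],down(125))
c=cam("side");cv2.imwrite("pics/s3.png",cv2.resize(c["color"][160:260,270:410],(784,560),interpolation=cv2.INTER_CUBIC))
E
```

```text
[ 0.56662929 -0.15161045  0.14798398]
xyz [-3.0, 2.0, 92.0] turn [-0.002, -0.003, 0.179]
```

View pics/s3.png

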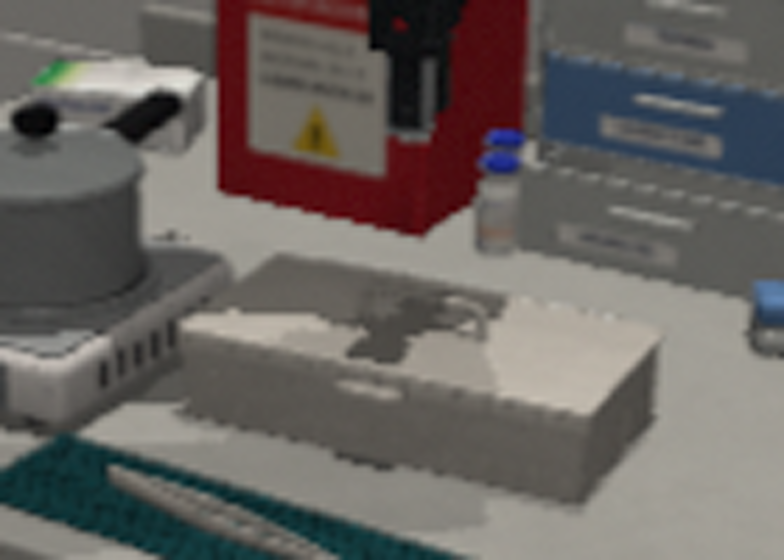

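The fingers hang above the lid centre at (410,130). Next I'll finish the turn and settle before descending.

Request:
{"name": "apply_moves", "arguments": {
  "rows": [
    {"xyz": [0, 0, 0], "turn": [0, 0, 0.18], "grip": 0.35},
    {"xyz": [0, 0, 0], "turn": [0, 0, 0.18], "grip": 0.35},
    {"xyz": [0, 0, 0], "turn": [0, 0, 0.18], "grip": 0.35},
    {"xyz": [0, 0, 0], "turn": [0, 0, 0.18], "grip": 0.35}
  ]
}}

```text
clock: 6.22
tcp_pos: [0.567, -0.1512, 0.149]
orientation: [-0.001, 0.457, 0.889, -0.0]
wrist_force: [-0.8, 0.4, -0.2]
finger_gap: 0.03
grip_force: 0.0
```

```bash
python3 - <<'E'
from h import *
s,r=state();print(s["tcp_pos"])
rel([.570,-.152,.056],down(125))
E
```

```text
[ 0.56704879 -0.15122845  0.14900702]
xyz [-3.0, 2.0, 93.0] turn [-0.001, -0.002, 0.01]
```

Request:
{"name": "apply_moves", "arguments": {
  "rows": [
    {"xyz": [-3, 2, 30], "turn": [0, 0, 0.01], "grip": 0.35},
    {"xyz": [-3, 2, 60], "turn": [0, 0, 0.01], "grip": 0.35},
    {"xyz": [-3, 2, 80], "turn": [0, 0, 0.01], "grip": 0.35},
    {"xyz": [-3, 2, 93], "turn": [0, 0, 0.01], "grip": 0.35},
    {"xyz": [-3, 2, 93], "turn": [0, 0, 0.01], "grip": 0.35},
    {"xyz": [-3, 2, 93], "turn": [0, 0, 0.01], "grip": 0},
    {"xyz": [-3, 2, 93], "turn": [0, 0, 0.01], "grip": 0},
    {"xyz": [-3, 2, 93], "turn": [0, 0, 0.01], "grip": 0},
    {"xyz": [-3, 2, 93], "turn": [0, 0, 0.01], "grip": 0},
    {"xyz": [-3, 2, 93], "turn": [0, 0, 0.01], "grip": 0}
  ],
  "force": 45
}}

```text
clock: 7.05
tcp_pos: [0.5706, -0.1531, 0.0581]
orientation: [0.0, 0.463, 0.886, -0.001]
wrist_force: [-3.6, -3.3, -0.3]
finger_gap: 0.0023
grip_force: 44.1
```

```bash
python3 - <<'E'
from h import *
s,r=state();p=np.array(s["tcp_pos"]);print(p,s["finger_gap"],s["grip_force"],s["wrist_force"],r.as_matrix().round(3))
# hinge axis: box x dir; hinge point
ax=np.array([np.cos(np.radians(125)),np.sin(np.radians(125)),0]);yb=np.array([np.cos(np.radians(215)),np.sin(np.radians(215)),0])
h=np.array([.570,-.152,0])-.054*yb;h[2]=.046
# opening: front goes up. rotation about ax sign
print("hinge",h, np.cross(ax,yb))
for th in range(5,56,5):
    ph=min(th,35)
    Rl=R.from_rotvec(ax*np.radians(th));Rt=R.from_rotvec(ax*np.radians(ph))
    bar=np.array([.570,-.152,.060]);off=p-bar; off[:2]=0
    q=h+Rl.apply(bar-h)+Rt.apply(off)
    print(th,end=" ");rel(q,Rt*r)
E
```

```text
[ 0.57056277 -0.15311026  0.05812783] 0.002327656853165589 44.11676466464996 [-3.62920626 -3.28835346 -0.30970564] [[-0.571  0.821 -0.   ]
 [ 0.821  0.571 -0.002]
 [-0.001 -0.001 -1.   ]]
hinge [ 0.61423421 -0.12102687  0.046     ] [0. 0. 1.]
5 xyz [1.0, 1.0, -5.0] turn [0.087, -0.0, -0.0]
10 xyz [1.0, 3.0, -9.0] turn [0.175, -0.001, -0.0]
15 xyz [1.0, 5.0, -14.0] turn [0.262, -0.001, -0.0]
20 xyz [1.0, 8.0, -18.0] turn [0.349, -0.001, -0.0]
25 xyz [1.0, 10.0, -22.0] turn [0.436, -0.001, -0.001]
30 xyz [1.0, 13.0, -25.0] turn [0.524, -0.002, -0.001]
35 xyz [1.0, 17.0, -29.0] turn [0.611, -0.002, -0.001]
40 xyz [1.0, 21.0, -32.0] turn [0.611, -0.002, -0.001]
45 xyz [1.0, 25.0, -34.0] turn [0.611, -0.002, -0.001]
50 xyz [1.0, 29.0, -37.0] turn [0.611, -0.002, -0.001]
55 xyz [1.0, 34.0, -39.0] turn [0.611, -0.002, -0.001]
```

The gap of 2.3 mm on a 5 mm wire means the bar sits at the very pad ends. I'll re-grip 5 mm deeper.

Request:
{"name": "apply_moves", "arguments": {
  "rows": [
    {"xyz": [0, -1, 0], "turn": [0, 0, 0], "grip": 0.3},
    {"xyz": [0, -1, 0], "turn": [0, 0, 0], "grip": 0.3},
    {"xyz": [0, -1, 3], "turn": [0, 0, 0], "grip": 0.3},
    {"xyz": [0, -1, 6], "turn": [0, 0, 0], "grip": 0.3},
    {"xyz": [0, -1, 6], "turn": [0, 0, 0], "grip": 0},
    {"xyz": [0, -1, 6], "turn": [0, 0, 0], "grip": 0},
    {"xyz": [0, -1, 6], "turn": [0, 0, 0], "grip": 0},
    {"xyz": [0, -1, 6], "turn": [0, 0, 0], "grip": 0},
    {"xyz": [0, -1, 6], "turn": [0, 0, 0], "grip": 0}
  ],
  "force": 45
}}

```text
clock: 7.8
tcp_pos: [0.57, -0.1525, 0.051]
orientation: [-0.0, 0.463, 0.886, 0.0]
wrist_force: [-0.4, -0.1, -2.2]
finger_gap: 0.0027
grip_force: 43.9
```

Request:
{"name": "apply_moves", "arguments": {
  "rows": [
    {"xyz": [0, 1, -5], "turn": [0.087, 0, 0], "grip": 0},
    {"xyz": [0, 1, -5], "turn": [0.087, 0, 0], "grip": 0},
    {"xyz": [0, 2, -9], "turn": [0.175, 0, 0], "grip": 0},
    {"xyz": [0, 2, -9], "turn": [0.175, 0, 0], "grip": 0},
    {"xyz": [0, 3, -14], "turn": [0.262, 0, 0], "grip": 0},
    {"xyz": [0, 3, -14], "turn": [0.262, 0, 0], "grip": 0}
  ]
}}

```text
clock: 8.3
tcp_pos: [0.5719, -0.1509, 0.0645]
orientation: [-0.062, 0.458, 0.879, -0.117]
wrist_force: [-6.2, -2.4, 2.0]
finger_gap: 0.0027
grip_force: 46.1
```

```bash
python3 - <<'E'
from h import *
s,r=state();p=np.array(s["tcp_pos"]);print(s["wrist_force"],s["finger_gap"])
ax=np.array([np.cos(np.radians(125)),np.sin(np.radians(125)),0]);yb=np.array([np.cos(np.radians(215)),np.sin(np.radians(215)),0])
h=np.array([.570,-.152,0])-.054*yb;h[2]=.046
bar0=h+R.from_rotvec(ax*np.radians(15)).apply(np.array([.570,-.152,.060])-h)
off=p-bar0;print(off)
for th in range(20,56,5):
    ph=min(th,38)-15
    Rl=R.from_rotvec(ax*np.radians(th-15));Rt=R.from_rotvec(ax*np.radians(ph))
    q=h+Rl.apply(bar0-h)+Rt.apply(off)
    print(th,end=" ");rel(q,Rt*r)
c=cam("side");P=cloud(c);cv2.imwrite("pics/s4.png",cv2.resize(c["color"][160:260,270:410],(784,560),interpolation=cv2.INTER_CUBIC))
E
```

```text
[-6.23618369 -2.42120271  2.01744582] 0.00274184696126819
[-0.00253572 -0.00199358 -0.00903434]
20 xyz [0.0, 1.0, -5.0] turn [0.087, -0.0, 0.0]
25 xyz [0.0, 2.0, -9.0] turn [0.175, -0.0, 0.0]
30 xyz [0.0, 3.0, -14.0] turn [0.262, -0.0, 0.001]
35 xyz [0.0, 5.0, -18.0] turn [0.349, -0.0, 0.001]
40 xyz [0.0, 7.0, -23.0] turn [0.401, -0.0, 0.001]
45 xyz [0.0, 10.0, -26.0] turn [0.401, -0.0, 0.001]
50 xyz [0.0, 14.0, -30.0] turn [0.401, -0.0, 0.001]
55 xyz [0.0, 18.0, -33.0] turn [0.401, -0.0, 0.001]
```

View pics/s4.png

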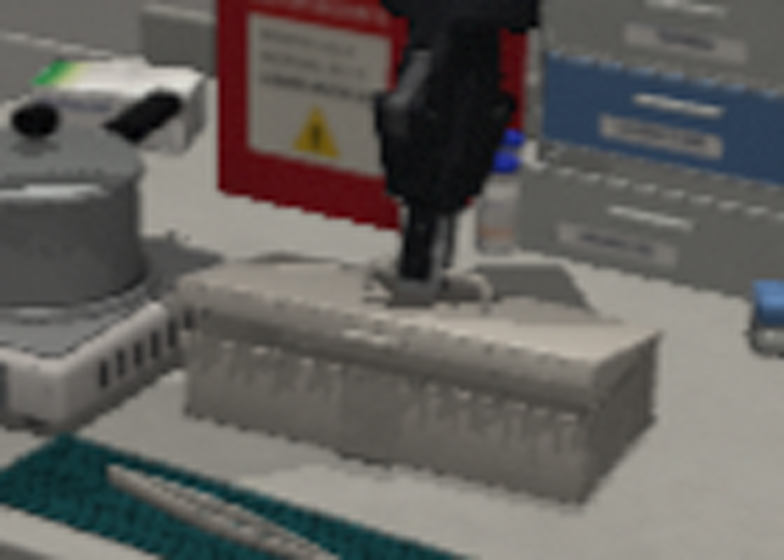

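The lid is lifting: its front edge is raised by about 20 px, and the loop is held at (430,285). Continuing.

Request:
{"name": "apply_moves", "arguments": {
  "rows": [
    {"xyz": [0, 1, -5], "turn": [0.087, 0, 0], "grip": 0},
    {"xyz": [0, 2, -9], "turn": [0.175, 0, 0], "grip": 0},
    {"xyz": [0, 3, -14], "turn": [0.262, 0, 0], "grip": 0},
    {"xyz": [0, 5, -18], "turn": [0.349, 0, 0], "grip": 0},
    {"xyz": [0, 7, -22], "turn": [0.4, 0, 0], "grip": 0},
    {"xyz": [0, 10, -26], "turn": [0.4, 0, 0], "grip": 0},
    {"xyz": [0, 12, -28], "turn": [0.4, 0, 0], "grip": 0},
    {"xyz": [0, 14, -30], "turn": [0.4, 0, 0], "grip": 0},
    {"xyz": [0, 14, -30], "turn": [0.4, 0, 0], "grip": 0}
  ]
}}

```text
clock: 9.1
tcp_pos: [0.5894, -0.1387, 0.0898]
orientation: [-0.152, 0.438, 0.838, -0.286]
wrist_force: [-4.4, 0.1, -2.3]
finger_gap: 0.0024
grip_force: 45.8
```

```bash
python3 - <<'E'
from h import *
s,r=state();print(s["tcp_pos"],s["wrist_force"],s["finger_gap"],s["joint_pos"].round(2) if hasattr(s["joint_pos"],'round') else s["joint_pos"])
c=cam("side");cv2.imwrite("pics/s5.png",cv2.resize(c["color"][150:260,270:410],(764,600),interpolation=cv2.INTER_CUBIC))
E
```

```text
[ 0.58935047 -0.13870359  0.08979362] [-4.36946089  0.0739316  -2.25178349] 0.0024205837810266735 [-0.15  0.9   0.51  1.69 -0.43  0.92]
```

View pics/s5.png

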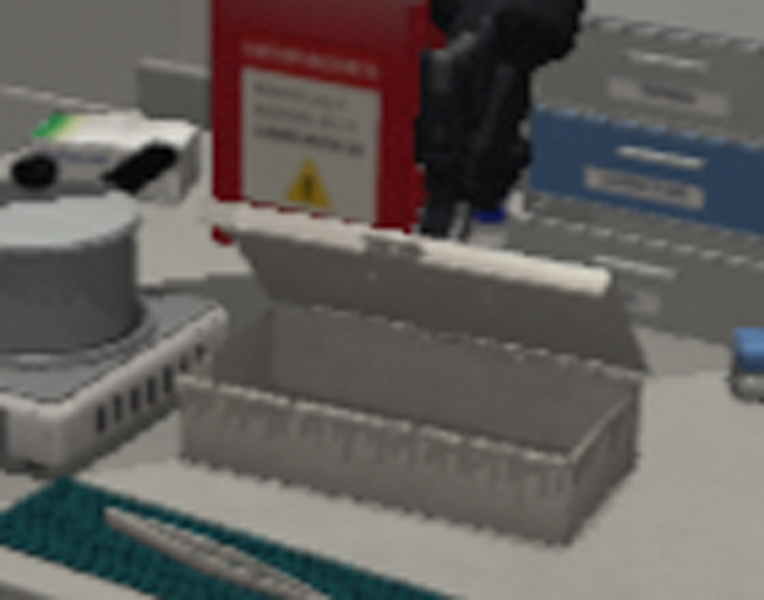

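The lid stands open at about 50°, with its front edge running from (225,215) to (605,280). I'll release, lift clear, then push it from the front.

```bash
python3 - <<'E'
from h import *
s,r=state();p=np.array(s["tcp_pos"]);z=r.as_matrix()[:,2]
p1=p-.016*z;rel(p1,r)
for dz in(.06,.12): rel(p1+[0,0,dz],r)
yb=np.array([np.cos(np.radians(215)),np.sin(np.radians(215)),0]);c0=np.array([.5665,-.154,0])
rel(c0+.055*yb+[0,0,.23],down(125)); rel(c0+.055*yb+[0,0,.09],down(125))
print(c0+.055*yb)
E
```

```text
xyz [0.0, -0.0, -16.0] turn [0.0, 0.0, 0.0]
xyz [0.0, -37.0, -63.0] turn [0.0, 0.0, 0.0]
xyz [0.0, -74.0, -111.0] turn [0.0, 0.0, 0.0]
xyz [1.0, -151.0, -60.0] turn [-0.66, -0.005, -0.003]
xyz [0.0, -65.0, 50.0] turn [-0.66, -0.005, -0.003]
[ 0.52144664 -0.1855467   0.        ]
```

Request:
{"name": "apply_moves", "arguments": {
  "rows": [
    {"xyz": [0, 0, 0], "turn": [0, 0, 0], "grip": 0.14},
    {"xyz": [0, 0, 0], "turn": [0, 0, 0], "grip": 0.14},
    {"xyz": [0, 0, -8], "turn": [0, 0, 0], "grip": 0.14},
    {"xyz": [0, 0, -16], "turn": [0, 0, 0], "grip": 0.14},
    {"xyz": [0, -16, -40], "turn": [0, 0, 0], "grip": 0.14},
    {"xyz": [0, -37, -63], "turn": [0, 0, 0], "grip": 0},
    {"xyz": [0, -74, -111], "turn": [0, 0, 0], "grip": 0},
    {"xyz": [0, -110, -90], "turn": [-0.2, 0, 0], "grip": 0},
    {"xyz": [0, -151, -60], "turn": [-0.66, 0, 0], "grip": 0},
    {"xyz": [0, -151, -60], "turn": [-0.66, 0, 0], "grip": 0},
    {"xyz": [0, -151, -60], "turn": [-0.66, 0, 0], "grip": 0},
    {"xyz": [0, -151, -60], "turn": [-0.66, 0, 0], "grip": 0}
  ]
}}

```text
clock: 10.15
tcp_pos: [0.5228, -0.1868, 0.2331]
orientation: [-0.017, 0.463, 0.885, -0.038]
wrist_force: [0.1, -0.0, 0.1]
finger_gap: 0.0003
grip_force: 0.0
```

Request:
{"name": "apply_moves", "arguments": {
  "rows": [
    {"xyz": [0, 0, 0], "turn": [0, 0, 0], "grip": 0},
    {"xyz": [0, 0, 0], "turn": [0, 0, 0], "grip": 0},
    {"xyz": [0, 0, 0], "turn": [0, 0, 0], "grip": 0}
  ]
}}

```text
clock: 10.4
tcp_pos: [0.5231, -0.1861, 0.2317]
orientation: [-0.021, 0.463, 0.885, -0.041]
wrist_force: [0.6, 0.8, 0.1]
finger_gap: 0.0003
grip_force: 0.0
```

```bash
python3 - <<'E'
from h import *
s,r=state();print(s["tcp_pos"],s["finger_gap"],s["wrist_force"])
yb=np.array([np.cos(np.radians(215)),np.sin(np.radians(215)),0]);c0=np.array([.5665,-.154,0])
for y,z in((.055,.09),(-.02,.105),(-.045,.12),(-.06,.12)): rel(c0+y*yb+[0,0,z],down(125))
c=cam("side");P=cloud(c).reshape(-1,3);b=(P-c0);ax=[yb[1],-yb[0],0]
xb=b@np.array(ax);y=b@yb
m=(np.abs(xb)>.05)&(np.abs(xb)<.08)&(y>-.12)&(y<.045)&(P[:,2]>.06)&(P[:,2]<.2)
print(m.sum(),np.degrees(np.median(np.arctan2(P[m,2]-.046,y[m]+.058))))
E
```

```text
[ 0.52313304 -0.18613021  0.23167798] 0.00031347691718796396 [0.59735491 0.76830896 0.144062  ]
xyz [2.0, 12.0, 141.0] turn [-0.091, 0.001, -0.003]
xyz [2.0, 85.0, 119.0] turn [-0.091, 0.001, -0.003]
xyz [2.0, 109.0, 102.0] turn [-0.091, 0.001, -0.003]
xyz [2.0, 124.0, 101.0] turn [-0.091, 0.001, -0.003]
309 47.34827715246744
```

Request:
{"name": "apply_moves", "arguments": {
  "rows": [
    {"xyz": [2, 12, 40], "turn": [-0.09, 0, 0], "grip": 0},
    {"xyz": [2, 12, 80], "turn": [-0.09, 0, 0], "grip": 0},
    {"xyz": [2, 12, 120], "turn": [-0.09, 0, 0], "grip": 0},
    {"xyz": [2, 12, 141], "turn": [-0.09, 0, 0], "grip": 0},
    {"xyz": [2, 12, 141], "turn": [-0.09, 0, 0], "grip": 0},
    {"xyz": [2, 25, 138], "turn": [-0.09, 0, 0], "grip": 0},
    {"xyz": [2, 35, 134], "turn": [-0.09, 0, 0], "grip": 0},
    {"xyz": [2, 45, 130], "turn": [-0.09, 0, 0], "grip": 0},
    {"xyz": [2, 55, 127], "turn": [-0.09, 0, 0], "grip": 0},
    {"xyz": [2, 65, 124], "turn": [-0.09, 0, 0], "grip": 0},
    {"xyz": [2, 75, 121], "turn": [-0.09, 0, 0], "grip": 0},
    {"xyz": [2, 85, 118], "turn": [-0.09, 0, 0], "grip": 0}
  ]
}}

```text
clock: 11.45
tcp_pos: [0.5857, -0.142, 0.1137]
orientation: [0.004, 0.463, 0.887, -0.001]
wrist_force: [-9.6, 1.8, 26.5]
finger_gap: -0.0001
grip_force: 16.4
```

Request:
{"name": "apply_moves", "arguments": {
  "rows": [
    {"xyz": [0, 6, -5], "turn": [0, 0, 0], "grip": 0},
    {"xyz": [0, 12, -9], "turn": [0, 0, 0], "grip": 0},
    {"xyz": [0, 18, -13], "turn": [0, 0, 0], "grip": 0},
    {"xyz": [0, 24, -16], "turn": [0, 0, 0], "grip": 0},
    {"xyz": [0, 30, -16], "turn": [0, 0, 0], "grip": 0},
    {"xyz": [0, 34, -16], "turn": [0, 0, 0], "grip": 0},
    {"xyz": [0, 34, -16], "turn": [0, 0, 0], "grip": 0}
  ]
}}

```text
clock: 12.03
tcp_pos: [0.611, -0.1219, 0.1212]
orientation: [-0.001, 0.463, 0.886, -0.0]
wrist_force: [0.2, -0.8, -0.8]
finger_gap: 0.0001
grip_force: 0.0
```

```bash
cat > lid.py <<'E'
from h import *
s,r=state();print(s["clock"],s["tcp_pos"],s["wrist_force"])
yb=np.array([np.cos(np.radians(215)),np.sin(np.radians(215)),0]);c0=np.array([.5665,-.154,0])
print("tcp box y",(np.array(s["tcp_pos"])-c0)@yb)
for n in("side","top"):
    c=cam(n);P=cloud(c).reshape(-1,3);b=(P-c0);ax=[yb[1],-yb[0],0]
    xb=b@np.array(ax);y=b@yb
    m=(np.abs(xb)>.045)&(np.abs(xb)<.09)&(y>-.12)&(y<.045)&(P[:,2]>.08)&(P[:,2]<.2)
    print(n,m.sum(),np.degrees(np.median(np.arctan2(P[m,2]-.046,y[m]+.058))),P[m,2].max())
E
python3 lid.py
```

```text
12.0333 [ 0.61098457 -0.12187379  0.12116024] [ 0.17051961 -0.78583623 -0.76580184]
tcp box y -0.05486646145107218
side 820 102.64286379096785 0.15413945204970145
  return _methods._mean(a, axis=axis, dtype=dtype,
  ret = ret.dtype.type(ret / rcount)
Traceback (most recent call last):
  File "lid.py", line 9, in <module>
    print(n,m.sum(),np.degrees(np.median(np.arctan2(P[m,2]-.046,y[m]+.058))),P[m,2].max())
                                                                             ~~~~~~~~~~^^
ValueError: zero-size array to reduction operation maximum which has no identity
```

The lid measures about 102.6°. One more gentle nudge towards the stop, then retreat up and to the front and over to the forceps.

Request:
{"name": "apply_moves", "arguments": {
  "rows": [
    {"xyz": [0, 4, 0], "turn": [0, 0, 0], "grip": 0},
    {"xyz": [0, 8, 0], "turn": [0, 0, 0], "grip": 0},
    {"xyz": [0, 8, 0], "turn": [0, 0, 0], "grip": 0}
  ]
}}

```text
clock: 12.38
tcp_pos: [0.6152, -0.1187, 0.1209]
orientation: [-0.002, 0.464, 0.886, -0.002]
wrist_force: [-4.2, -2.9, -0.4]
finger_gap: 0.0003
grip_force: 3.0
```

Request:
{"name": "apply_moves", "arguments": {
  "rows": [
    {"xyz": [0, -20, 0], "turn": [0, 0, 0], "grip": 0},
    {"xyz": [0, -50, -15], "turn": [0, 0, 0], "grip": 0.4},
    {"xyz": [0, -80, -50], "turn": [0, 0, 0], "grip": 0.4},
    {"xyz": [0, -120, -80], "turn": [0, 0, 0], "grip": 0.4},
    {"xyz": [0, -120, -80], "turn": [0, 0, 0], "grip": 0.4}
  ]
}}

```text
clock: 12.8
tcp_pos: [0.5172, -0.1887, 0.2057]
orientation: [0.002, 0.464, 0.886, -0.001]
wrist_force: [0.6, -0.7, 0.8]
finger_gap: 0.0343
grip_force: 0.0
```

```bash
sed -i 's/("side","top")/("side",)/' lid.py; python3 lid.py; python3 - <<'E'
from h import *
c=dict(np.load("top0.npz"));im=c["color"];g=im.min(2)
for y in(113,-67): rel([.435,-.2105,.06],down(y))
c=cam("side");cv2.imwrite("pics/s6.png",cv2.resize(c["color"][140:300,240:440],(750,600),interpolation=cv2.INTER_CUBIC))
hsv=cv2.cvtColor(c["color"],cv2.COLOR_BGR2HSV)
m=((hsv[...,0]>78)&(hsv[...,0]<102)&(hsv[...,1]>90)).astype(np.uint8);m[:230]=0;m[290:]=0;m[:,:255]=0;m[:,365:]=0
v,u=np.where(m>0);H=cv2.erode(cv2.fillConvexPoly(np.zeros_like(m),cv2.convexHull(np.c_[u,v].astype(np.int32)),1),np.ones((5,5)))
f=((H>0)&(hsv[...,1]<80)&(hsv[...,2]>90)).astype(np.uint8)
n,l,st,ce=cv2.connectedComponentsWithStats(f);i=1+st[1:,4].argmax();v,u=np.where(l==i)
q=onplane(c,np.c_[u,v],.008)[:,:2]*1000;print(st[i],cv2.minAreaRect(q.astype(np.float32)),q.mean(0))
E
```

```text
12.8 [ 0.51718845 -0.18873977  0.20571521] [ 0.59456249 -0.74968708  0.82519758]
tcp box y 0.06031956833816139
side 820 105.04397719377431 0.1532380082609902
xyz [30.0, -80.0, 146.0] turn [0.001, 0.005, 0.203]
xyz [30.0, -80.0, 146.0] turn [-0.007, 0.002, -2.938]
[289 243  43  19 172] ((436.07275390625, -212.77049255371094), (21.098674774169922, 137.21173095703125), 16.360790252685547) [ 435.58033402 -212.13767642]
```

View pics/s6.png

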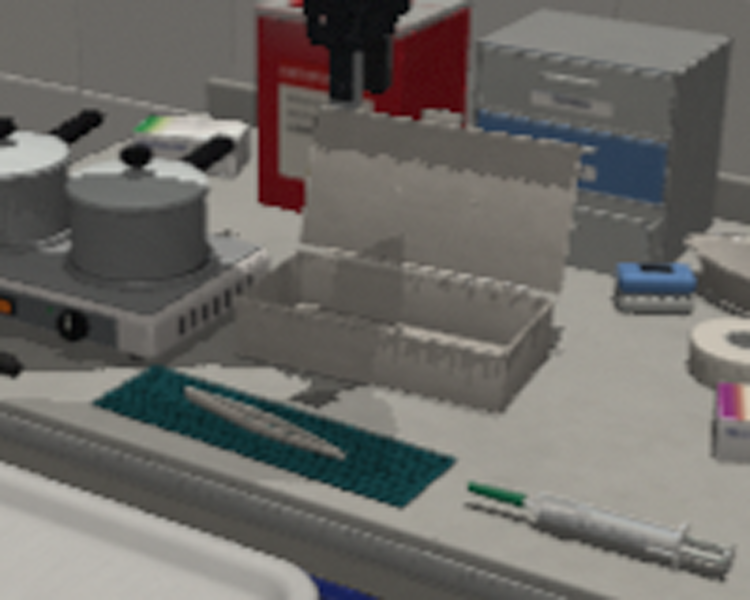

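The lid stands fully open (105°), and the forceps lie on the mat from (185,390) to (345,458). Two views agree on their centre at about (0.4355, -0.211).

Request:
{"name": "apply_moves", "arguments": {
  "rows": [
    {"xyz": [30, -80, 30], "turn": [0, 0, 0.22], "grip": 0.4},
    {"xyz": [30, -80, 60], "turn": [0, 0, 0.22], "grip": 0.4},
    {"xyz": [30, -80, 100], "turn": [0, 0, 0.22], "grip": 0.4},
    {"xyz": [30, -80, 146], "turn": [0, 0, 0.22], "grip": 0.4},
    {"xyz": [30, -80, 146], "turn": [0, 0, 0.22], "grip": 0.4},
    {"xyz": [30, -80, 146], "turn": [0, 0, 0.22], "grip": 0.4},
    {"xyz": [30, -80, 146], "turn": [0, 0, 0.22], "grip": 0.4}
  ]
}}

```text
clock: 13.48
tcp_pos: [0.4345, -0.2061, 0.0541]
orientation: [-0.003, 0.557, 0.83, -0.0]
wrist_force: [-0.0, -0.5, 0.9]
finger_gap: 0.0342
grip_force: 0.0
```

```bash
python3 - <<'E'
from h import *
s,r=state();print(s["tcp_pos"],s["wrist_force"]);rel([.4355,-.211,.006],down(112))
E
```

```text
[ 0.43448116 -0.20611963  0.05409279] [-0.04078219 -0.50163314  0.87810121]
xyz [-5.0, -1.0, 48.0] turn [-0.003, -0.004, 0.004]
```

Request:
{"name": "apply_moves", "arguments": {
  "rows": [
    {"xyz": [-5, -1, 20], "turn": [0, 0, 0], "grip": 0.4},
    {"xyz": [-5, -1, 38], "turn": [0, 0, 0], "grip": 0.4},
    {"xyz": [-5, -1, 47], "turn": [0, 0, 0], "grip": 0.4},
    {"xyz": [-5, -1, 47], "turn": [0, 0, 0], "grip": 0.4},
    {"xyz": [-5, -1, 47], "turn": [0, 0, 0], "grip": 0},
    {"xyz": [-5, -1, 47], "turn": [0, 0, 0], "grip": 0},
    {"xyz": [-5, -1, 47], "turn": [0, 0, 0], "grip": 0},
    {"xyz": [-5, -1, 47], "turn": [0, 0, 0], "grip": 0},
    {"xyz": [-5, -1, 47], "turn": [0, 0, 0], "grip": 0},
    {"xyz": [-5, -1, 47], "turn": [0, 0, 0], "grip": 0}
  ],
  "force": 35
}}

```text
clock: 14.32
tcp_pos: [0.4372, -0.213, 0.01]
orientation: [0.001, 0.558, 0.83, -0.0]
wrist_force: [0.6, 0.6, 6.8]
finger_gap: 0.0117
grip_force: 35.3
```

Request:
{"name": "apply_moves", "arguments": {
  "rows": [
    {"xyz": [0, 0, -20], "turn": [0, 0, 0], "grip": 0},
    {"xyz": [0, 0, -50], "turn": [0, 0, 0], "grip": 0},
    {"xyz": [0, 0, -90], "turn": [0, 0, 0], "grip": 0},
    {"xyz": [0, 0, -130], "turn": [0, 0, 0], "grip": 0},
    {"xyz": [0, 0, -130], "turn": [0, 0, 0], "grip": 0},
    {"xyz": [0, 0, -130], "turn": [0, 0, 0], "grip": 0}
  ]
}}

```text
clock: 14.82
tcp_pos: [0.438, -0.2139, 0.1417]
orientation: [0.003, 0.558, 0.83, -0.001]
wrist_force: [-0.6, -0.2, -1.3]
finger_gap: 0.0116
grip_force: 34.1
```

```bash
python3 - <<'E'
from h import *
s,r=state();print(s["tcp_pos"],s["finger_gap"],s["grip_force"]);
yb=np.array([np.cos(np.radians(215)),np.sin(np.radians(215)),0]);c0=np.array([.5665,-.154,0])
for z in(.137,.010): rel(c0+.004*yb+[0,0,z],down(125))
c=cam("side");cv2.imwrite("pics/s7.png",cv2.resize(c["color"][140:300,240:440],(750,600),interpolation=cv2.INTER_CUBIC))
E
```

```text
[ 0.43799645 -0.21387022  0.14171047] 0.01162772231198844 34.13684070110321
xyz [6.0, 138.0, 5.0] turn [0.001, 0.005, -0.223]
xyz [7.0, 137.0, 132.0] turn [0.001, 0.005, -0.223]
```

View pics/s7.png

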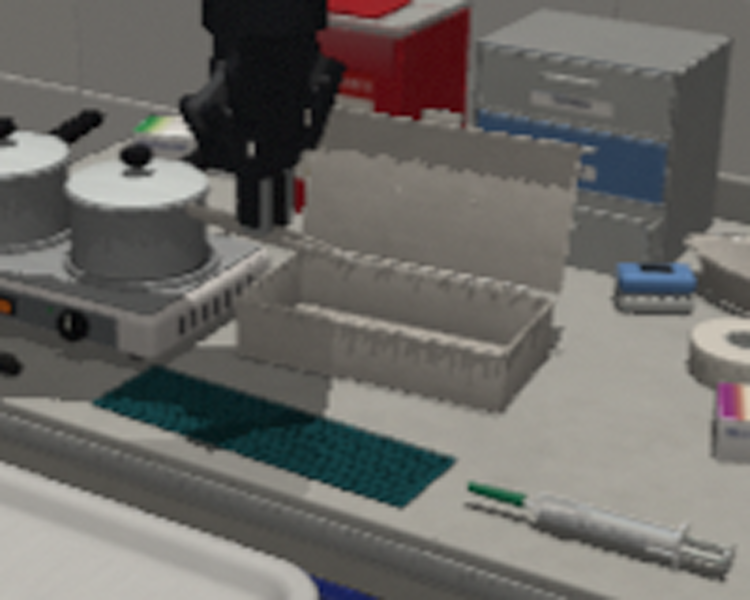

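The forceps are held level at (255,225). Carrying them over the box and lowering.

Request:
{"name": "apply_moves", "arguments": {
  "rows": [
    {"xyz": [2, 30, 0], "turn": [0, 0, -0.1], "grip": 0},
    {"xyz": [3, 65, 0], "turn": [0, 0, -0.2], "grip": 0},
    {"xyz": [5, 100, 0], "turn": [0, 0, -0.223], "grip": 0},
    {"xyz": [6, 138, 0], "turn": [0, 0, -0.223], "grip": 0},
    {"xyz": [6, 138, 0], "turn": [0, 0, -0.223], "grip": 0},
    {"xyz": [6, 138, 0], "turn": [0, 0, -0.223], "grip": 0},
    {"xyz": [6, 138, 35], "turn": [0, 0, -0.223], "grip": 0},
    {"xyz": [6, 138, 70], "turn": [0, 0, -0.223], "grip": 0},
    {"xyz": [6, 138, 95], "turn": [0, 0, -0.223], "grip": 0},
    {"xyz": [6, 138, 110], "turn": [0, 0, -0.223], "grip": 0},
    {"xyz": [6, 138, 110], "turn": [0, 0, -0.223], "grip": 0}
  ]
}}

```text
clock: 15.78
tcp_pos: [0.5561, -0.1536, 0.0236]
orientation: [-0.006, 0.462, 0.887, -0.001]
wrist_force: [-0.3, -0.1, 0.5]
finger_gap: 0.0121
grip_force: 34.2
```

```bash
python3 - <<'E'
from h import *
s,r=state();print(s["tcp_pos"],s["finger_gap"],s["wrist_force"]);
yb=np.array([np.cos(np.radians(215)),np.sin(np.radians(215)),0]);c0=np.array([.5665,-.154,0])
rel(c0+.004*yb+[0,0,.011],down(125))
E
```

```text
[ 0.55610212 -0.15363844  0.02356469] 0.012082388144983483 [-0.26482032 -0.09287019  0.54266825]
xyz [-6.0, 4.0, 12.0] turn [-0.007, -0.009, -0.002]
```

Request:
{"name": "apply_moves", "arguments": {
  "rows": [
    {"xyz": [-4, 3, 6], "turn": [0, 0, 0], "grip": 0},
    {"xyz": [-4, 3, 12], "turn": [0, 0, 0], "grip": 0},
    {"xyz": [-4, 3, 12], "turn": [0, 0, 0], "grip": 0},
    {"xyz": [-4, 3, 12], "turn": [0, 0, 0], "grip": 0.35},
    {"xyz": [-4, 3, 12], "turn": [0, 0, 0], "grip": 0.35},
    {"xyz": [-4, 3, 12], "turn": [0, 0, 0], "grip": 0.35},
    {"xyz": [-4, 3, 12], "turn": [0, 0, 0], "grip": 0.35},
    {"xyz": [-4, 3, -20], "turn": [0, 0, 0], "grip": 0.35},
    {"xyz": [-4, -10, -60], "turn": [0, 0, 0], "grip": 0.35},
    {"xyz": [-4, -50, -100], "turn": [0, 0, 0], "grip": 0.35},
    {"xyz": [-4, -85, -140], "turn": [0, 0, 0], "grip": 0.35},
    {"xyz": [-4, -110, -170], "turn": [0, 0, 0], "grip": 0.35}
  ]
}}

```text
clock: 16.78
tcp_pos: [0.4859, -0.2123, 0.1821]
orientation: [-0.0, 0.461, 0.887, -0.0]
wrist_force: [0.3, -1.6, 0.7]
finger_gap: 0.0298
grip_force: 0.0
```

Request:
{"name": "apply_moves", "arguments": {
  "rows": [
    {"xyz": [0, -35, -15], "turn": [0, 0, 0], "grip": 0.35},
    {"xyz": [0, -70, -30], "turn": [0, 0, 0], "grip": 0.35},
    {"xyz": [0, -70, -30], "turn": [0, 0, 0], "grip": 0.35},
    {"xyz": [0, -70, -30], "turn": [0, 0, 0], "grip": 0.35}
  ]
}}

```text
clock: 17.12
tcp_pos: [0.4291, -0.2537, 0.2122]
orientation: [0.001, 0.463, 0.886, -0.001]
wrist_force: [-0.5, 0.6, -0.3]
finger_gap: 0.0299
grip_force: 0.0
```

```bash
python3 lid.py; python3 - <<'E'
from h import *
a=cam("top");b=cam("side");P=cloud(a);m=(P[...,2]>.004)&(P[...,2]<.02)
A=cv2.resize(a["color"][140:290,175:415],(800,500),interpolation=cv2.INTER_CUBIC)[:300]
B=cv2.resize(b["color"][150:260,240:440],(545,300),interpolation=cv2.INTER_CUBIC)
o=np.zeros((600,800,3),np.uint8);o[:300]=A;o[300:,:545]=B;cv2.imwrite("pics/f.png",o)
E
```

```text
17.1167 [ 0.42909313 -0.25367664  0.21217013] [-0.51883533  0.59706326 -0.3131018 ]
tcp box y 0.16972928933643847
side 822 105.00536972543978 0.15467445982382647
```

View pics/f.png

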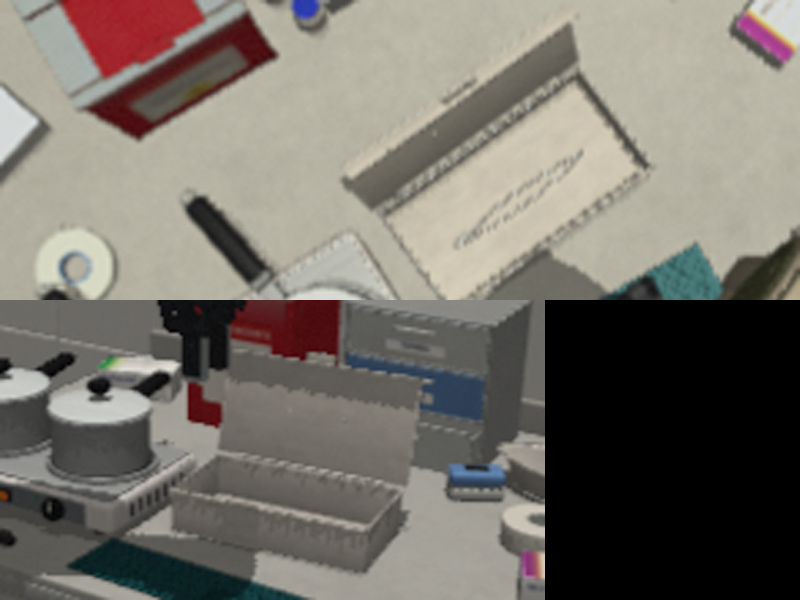

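The forceps lie flat in the box from (455,245) to (585,152). The lid is open at 105°, the pot handle points to the wall, and the arm is clear.

```bash
python3 -c "
from workcell import ticket
print(ticket.hand_in())"
```

```text
the job is handed in; nothing more can be done
None
```

The job is handed in, though the hand-in returned no verdict: the right pot's handle was last measured within about 5° of the left's, the lid stands open at 105°, the forceps lie flat in the box, and nothing else appears moved.

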